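# Dose flux on two pads of a circuit board

### The job

Slide the board carrier (it has an orange finger well to push it by) until the white disc on the board lies under the tip of the flux spout, press the red cap of the canister fully down for a moment and let it spring back; then shift the carrier until the yellow disc lies under the tip and press the cap in the same way, leaving the carrier there. Never let the cap go down while the tip is over neither disc, do not touch the spout, and leave the two spools, the yellow can and the blue parts tray standing where they are.

Things in the scene. Friction and masses are not known exactly. Their poses are not given: they have to be found in the camera images.
- stage: fixed aluminium base of the x-y slides, 200 (x) x 270 (y) mm, on the bench; its x and y axes are the directions of the two slides, turned up to 0.35 rad from the world's. Origin on the bench surface, 35 mm in +y from the base's middle
- cross (a joint): position (m) of the lower, grey cross slide along the stage's +y; range -0.055 to 0.055; carries the carrier; about 2 N of friction and it stays where it is left
- carrier (a joint): position (m) of the black board carrier on the cross slide along the stage's +x; range -0.065 to 0.065; about 2 N of friction and it stays where it is left
- well (a point): centre of the floor (36 mm above the bench) of the orange-walled square finger well on the carrier, which moves with it: 60 x 60 mm inside, sides parallel to the stage's x and y, walls 8 mm thick and 24 mm high, open above. Shut fingers put into it can push any of its walls. Its centre is 120 mm from the board's centre, towards the stage's -y
- white_mark (a point): centre of the white disc, 16 mm across, on the green 94 x 94 mm board on the carrier, 40 mm above the bench; 30 mm towards stage -x and 30 mm towards stage +y of the board's centre
- yellow_mark (a point): centre of the yellow disc, 16 mm across, on the same board, 40 mm above the bench; 30 mm towards stage +x and 30 mm towards stage -y of the board's centre
- spout_tip (a point): lower end of the fixed steel spout of the canister, 52 mm above the bench (12 mm above the board). The spout, 6 mm thick, leaves the canister's neck 122 mm above the bench, runs level, and turns down 165 mm from the canister's axis
- spout: the same thin fixed steel spout; its origin lies on the canister's axis at the bench and it points along its own -y
- cap_top (a point): centre of the top of the red round cap, 36 mm across, on the fixed aluminium canister (52 mm across, blue band) on the stage's +y side; 159 mm above the bench when up. It is pressed straight down
- cap (a joint): how far the cap is down (m): 0 up, 0.008 fully down; a spring pushes it up with 2 N at first and 8.4 N at the bottom
- green_spool_center (a point): centre (30 mm up) of a loose standing solder spool with green flanges, 56 mm across, 60 mm high; leave alone
- grey_spool_center (a point): centre (30 mm up) of a loose standing solder spool with grey flanges, 56 mm across, 60 mm high; leave alone
- spray_can_center (a point): centre (72 mm up) of a loose standing yellow can, 52 mm across, 145 mm high; leave alone
- part_tray_center (a point): centre (11 mm up) of a loose blue parts tray, 60 x 100 mm, 22 mm high; leave alone
Things that resemble listed ones, but are neither listed nor needed, are in the scene too. Leave any pink look-alike of the part that bears spout_tip alone. Of the things that look like the part that bears part_tray_center, the smaller one is meant.

How it is judged:
On the way, in this order (a step that is already met when the one before it is completed fails the run):
1. the cap is pressed down (more than 5 mm) with the white disc under the spout tip (value of joint cap above 0.005 m and horizontal distance between white_mark and spout_tip below 0.008 m), for 0.1 s.
2. the cap has sprung back up with the white disc still under the tip (value of joint cap below 0.0015 m and horizontal distance between white_mark and spout_tip below 0.008 m), for 0.1 s.
3. the cap is pressed down (more than 5 mm) with the yellow disc under the spout tip (value of joint cap above 0.005 m and horizontal distance between yellow_mark and spout_tip below 0.008 m), for 0.1 s.
At the end, for the whole second after the job is handed in: the cap is up (within 1.5 mm), the yellow disc's centre is within 8 mm of the spout tip seen from above, the slides are at rest, and the spools, can and tray stand upright within 15 mm of where they were (value of joint cap below 0.0015 m and horizontal distance between yellow_mark and spout_tip below 0.008 m and velocity of joint carrier between -0.005 and 0.005 m/s and velocity of joint cross between -0.005 and 0.005 m/s and angle between each of green_spool_center, grey_spool_center, spray_can_center, part_tray_center's own z axis and vertical below 0.1 rad and distance of each of green_spool_center, grey_spool_center, spray_can_center, part_tray_center from where it was at the start of the episode below 0.015 m); the robot touches nothing.
It fails at once if the cap goes down (more than 3 mm) while the spout tip is more than 9 mm from the centres of both discs (value of joint cap above 0.003 m and not (horizontal distance between white_mark and spout_tip below 0.009 m) and not (horizontal distance between yellow_mark and spout_tip below 0.009 m)).
It fails at once if the spout is touched (more than 3 N) (contact force between anything else and spout above 3 N).
It fails at once if a spool, the can or the tray is moved more than 15 mm or tipped (distance of any of green_spool_center, grey_spool_center, spray_can_center, part_tray_center from where it was at the start of the episode above 0.015 m or angle between any of green_spool_center, grey_spool_center, spray_can_center, part_tray_center's own z axis and vertical above 0.25 rad).
It also fails if it takes over 70 s, if anything falls off the work surface, if the arm or the gripper's body presses on something with over 40 N, if the wrist force passes 120 N, or if a joint passes its speed limit or range.

### The arm

A 6-joint arm with a two-finger parallel gripper is mounted at the origin on the work surface. World frame = base frame: x ahead of the robot, y to its left, z up, the work surface at z = 0. Lengths are in m, angles in rad, forces in N, time in s.
With the tool pointing down it reaches from about 0.275 to 0.75 m from the base axis. Payload 10.2 kg.
Tool frame: the origin (TCP) lies midway between the tips of the shut fingers; the grasp point (between the pads) lies 19 mm behind it (env.hold_point_z is the distance from the TCP to the grasp point, in m); x points along the fingers, z is the direction in which the jaws open and shut, and the axes are right-handed (so a half turn about x gives the same grasp; the last joint's range is limited). The gripper opens to 85 mm and grips with 20 to 120 N. Pads are 22 mm wide; open, the fingers measure 114 mm over their backs; the gripper's body (76 mm by 85 mm) begins 54 mm behind the grasp point. The pads swing forward as they close: fully open they stand 13 mm farther back than shut.
Start: joints at [0.946, 0.313, 1.498, -0, 1.331, -0.223], TCP at [0.205, 0.483, 0.197] pointing down, gripper open.
Joint ranges: [-2.94, 2.94], [-0.97, 2.17], [0.19, 2.56], [-1.23, 4.37], [0.02, 3.11], [-2.88, 2.88]. Speed limits (rad/s): [2.39, 2.39, 3.01, 3.14, 3.14, 3.14].

### API

Orientations are given as a unit quaternion [x, y, z, w].
In Python, from bench import env, kinematics, monitor, eyes, job gives the robot as it stands. The module is installed in compiled form; this text tells all that it offers. Calls block until the motion is done:
- env.reach(position, orientation): joint-space move of the TCP to a pose.
- env.movel(position, velocity=0.15, frame=None, guard=None): straight line of the TCP; frame=None keeps the orientation; velocity is the mean speed in m/s. With guard (N) it stops when the force on the tool has changed by that much, and returns True; else False.
- env.set_joints(angles): joint-space move.
- env.release() and env.close_gripper(effort=None): open the fingers fully, or close them until they stop; effort is the grip in N (None keeps the last).
- env.hold(seconds).
- kinematics.ik(position, orientation): joint angles nearest the present ones, or None.
- monitor.sense(): the state.
- eyes.grab_frame(name): name is "scene" or "top" or "wrist"; returns a dict with "frame" (400x640x3 uint8, red, green, blue), "mtx" (3x3 intrinsics, pixels), "view" (4x4, takes a point from world to camera coordinates). Camera axes: x right, y down, z forward; pixel columns grow to the right and rows downward; lengths in m; the calibration is good to about 2 mm. A picture is of the moment at which its call begins. There is no depth.
A pose or a line that the arm cannot do raises env.MotionError and nothing moves.
- job.hand_in(): hands the job in, once; it reports no verdict.
The state is a dict: "clock": time; "joints": joint angles; "qvel": joint speeds; "joint_efforts": joint torques, N m; "position": TCP position; "ee_rot": TCP orientation; "contact_force": force on the tool from outside, world axes, zero at the start; "ft_torque": the same for the moment, N m; "finger_gap": opening from 0.0 (shut) to 1.0 (fully open).
Only numpy, scipy, OpenCV 4.12 (cv2) and the standard library are available. Lean on these libraries where they do the work, as an engineer would, in place of code of your own. Each camera call takes 0.05 s, during which the arm holds its last target.

## Working session

There is one attempt and no reset: what is moved stays moved. The work goes in short steps, each a Python script; the robot and the scene stay as the last script left them, time stands still between calls to the robot, and variables do not carry over. Pictures are saved under pics/ and viewed, and the job is handed in when it is done.

```bash
mkdir -p pics; cat > h.py <<'E'
from bench import env, kinematics, monitor, eyes, job
import numpy as np, cv2
def snap(n,f):
    g=eyes.grab_frame(n); cv2.imwrite(f'pics/{f}.png',g['frame'][:,:,::-1]); np.savez(f'pics/{f}.npz',mtx=g['mtx'],view=g['view'],frame=g['frame']); return g
def crop(f,u0,v0,w,h,s,out):
    im=cv2.imread(f'pics/{f}.png')[v0:v0+h,u0:u0+w]; cv2.imwrite(f'pics/{out}.png',cv2.resize(im,None,fx=s,fy=s,interpolation=cv2.INTER_CUBIC))
def ray(f,u,v,z):
    d=np.load(f'pics/{f}.npz'); V=d['view'];R=V[:3,:3];c=-R.T@V[:3,3]
    r=R.T@np.linalg.solve(d['mtx'],[u,v,1]); return c+r*(z-c[2])/r[2]
def proj(f,p):
    d=np.load(f'pics/{f}.npz'); q=d['mtx']@(d['view']@np.r_[p,1])[:3]; return q[:2]/q[2]
E
python3 - <<'E'
from h import *
for n in ['top','scene','wrist']:
    g=snap(n,n+'0'); V=g['view']; print(n,-V[:3,:3].T@V[:3,3])
s=monitor.sense(); print(s['clock'],s['position'],s['ee_rot'],s['contact_force'])
E
```

```text
top [0.43785914 0.07658095 1.08454233]
scene [ 1.28278218 -0.53776088  0.70948616]
wrist [0.13940464 0.51052647 0.37328663]
0.15 [0.20518735 0.48299385 0.19647843] [-0.39029542  0.59004344  0.390045    0.58939217] [ 0.08128824 -0.65780524 -0.79841715]
```

View pics/top0.png

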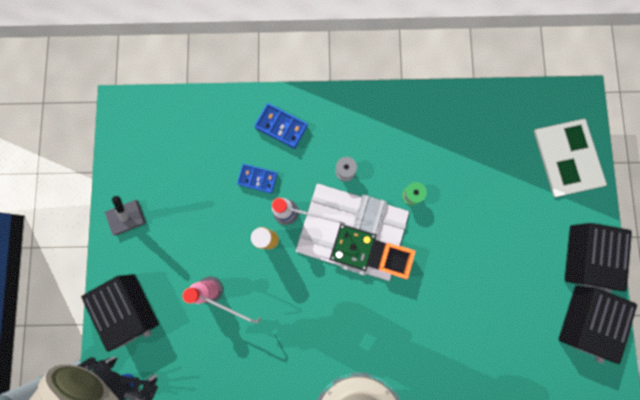

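View pics/scene0.png

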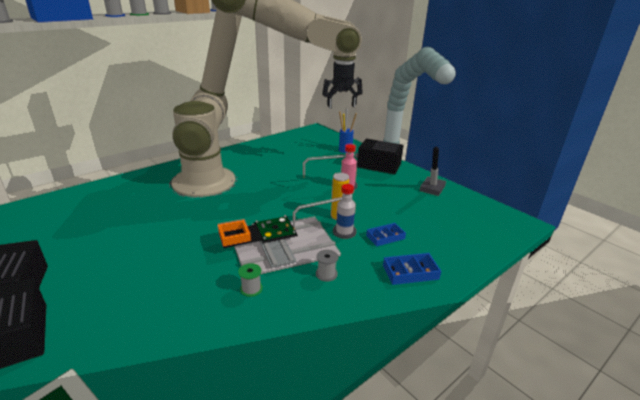

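```bash
python3 - <<'E'
from h import *
crop('top0',230,150,210,150,3.8,'c1')
crop('scene0',210,170,190,130,4.2,'c2')
for p in [(0,0,0),(.5,0,0),(.5,.2,0)]: print(proj('top0',p))
E
```

```text
[358.94690362 420.19002667]
[353.68298093 230.70163488]
[282.52472407 231.99784932]
```

View pics/c1.png

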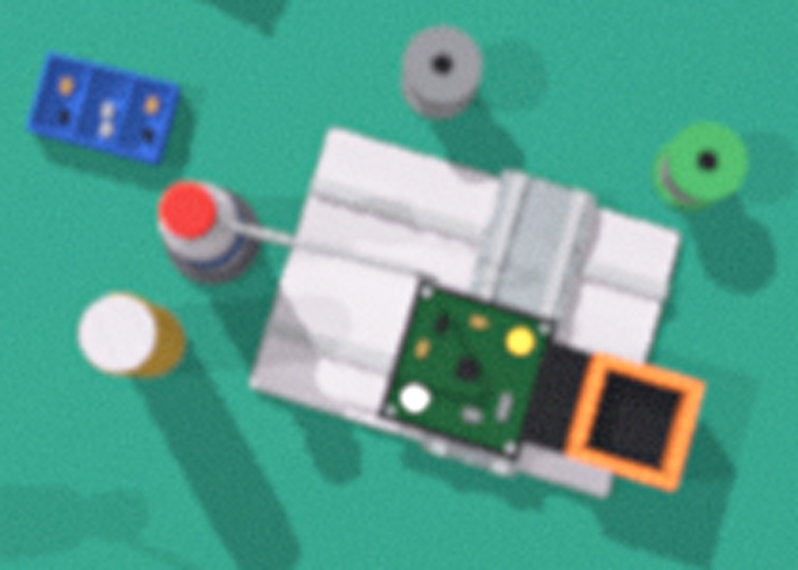

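View pics/c2.png

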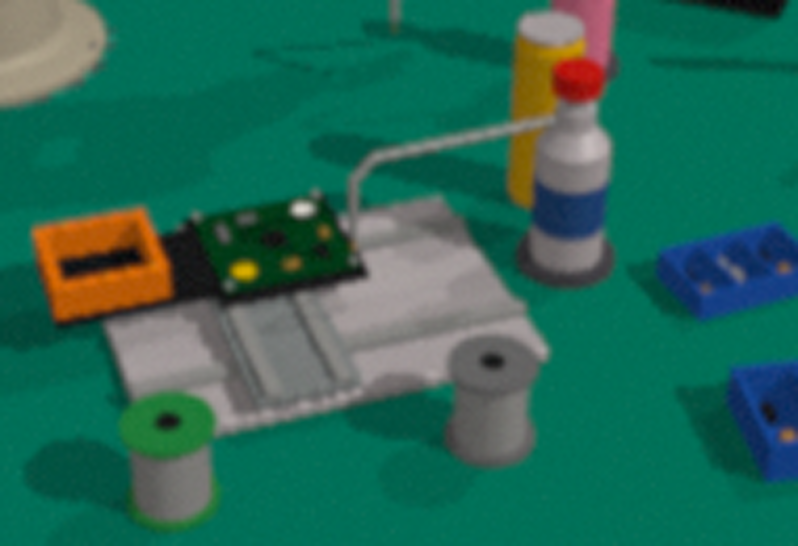

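```bash
python3 - <<'E'
from h import *
T=lambda x,y:(230+x/3.8,150+y/3.8)
S=lambda x,y:(210+x/4.2,170+y/4.2)
for n,t,s,z in [('cap',(189,209),(579,70),.159),('white',(415,398),(303,209),.04),('yellow',(520,341),(245,271),.04),('tip',(430,279),(352,246),.052),('bend',(430,279),(352,178),.115),
  ('gspool',(708,161),(168,421),.06),('grspool',(442,64),(492,361),.06),('can',(118,333),(550,28),.145),('tray',(104,108),(735,260),.022)]:
    print(n,ray('top0',*T(*t),z).round(4),ray('scene0',*S(*s),z).round(4))
for n,t in [('w_tl',(600,355)),('w_tr',(705,382)),('w_br',(674,491)),('w_bl',(568,458))]: print(n,ray('top0',*T(*t),.06).round(4))
for n,t in [('s_tl',(333,128)),('s_tr',(680,234)),('s_br',(605,497)),('s_bl',(250,385))]: print(n,ray('top0',*T(*t),.015).round(4))
E
```

```text
cap [0.5563 0.1884 0.159 ] [0.5618 0.1887 0.159 ]
white [0.434  0.0434 0.04  ] [0.4387 0.0444 0.04  ]
yellow [ 0.4727 -0.0319  0.04  ] [ 0.4773 -0.0308  0.04  ]
tip [0.517  0.0313 0.052 ] [0.5114 0.0337 0.052 ]
bend [0.5122 0.0341 0.115 ] [0.5225 0.0259 0.115 ]
gspool [ 0.5963 -0.1666  0.06  ] [ 0.5994 -0.1646  0.06  ]
grspool [0.6699 0.0194 0.06  ] [0.6724 0.0202 0.06  ]
can [0.479  0.2358 0.145 ] [0.4839 0.2343 0.145 ]
tray [0.6502 0.2676 0.022 ] [0.6555 0.264  0.022 ]
w_tl [ 0.4614 -0.0851  0.06  ]
w_tr [ 0.4415 -0.157   0.06  ]
w_br [ 0.3677 -0.1321  0.06  ]
w_bl [ 0.3912 -0.0603  0.06  ]
s_tl [0.6332 0.0988 0.015 ]
s_tr [ 0.5495 -0.1542  0.015 ]
s_br [ 0.3612 -0.0918  0.015 ]
s_bl [0.4453 0.1619 0.015 ]
```

```bash
cat >> h.py <<'E'
from scipy.spatial.transform import Rotation as Rn
YAW=-0.32
XS=np.array([np.cos(YAW),np.sin(YAW),0]); YS=np.array([-np.sin(YAW),np.cos(YAW),0])
def ori(a): # tool z axis at world yaw a, tool x down
    z=np.array([np.cos(a),np.sin(a),0]); x=np.array([0,0,-1.]); y=np.cross(z,x)
    return Rn.from_matrix(np.c_[x,y,z]).as_quat()
def st(): 
    s=monitor.sense(); print('t',round(s['clock'],2),'p',np.round(s['position'],4),'F',np.round(s['contact_force'],2),'gap',round(s['finger_gap'],2)); return s
E
python3 - <<'E'
from h import *
s=monitor.sense(); R=Rn.from_quat(s['ee_rot']).as_matrix(); d=np.load('pics/wrist0.npz'); V=d['view']; c=-V[:3,:3].T@V[:3,3]
print('cam in tool',R.T@(c-s['position']),'optical axis in tool',R.T@V[:3,:3].T@[0,0,1], 'R',R.round(3))
for k in range(4):
    for p in [(.49,-.03,.32),(.414,-.109,.06),(.52,-.14,.06),(.559,.1885,.16)]:
        print(k,p,kinematics.ik(list(p),list(ori(YAW+k*np.pi/2))))
E
```

```text
cam in tool [-0.17679255  0.07134865 -0.00055594] optical axis in tool [ 9.58955729e-01 -2.83555697e-01 -2.76345455e-04] R [[-0.001 -0.92   0.391]
 [-0.001  0.391  0.92 ]
 [-1.     0.    -0.001]]
0 (0.49, -0.03, 0.32) [-3.00325379e-01  1.79185577e-01  1.35261344e+00 -4.44089210e-16
  1.60979363e+00  1.96746207e-02]
0 (0.414, -0.109, 0.06) [-5.32560109e-01  2.79166673e-01  1.94813509e+00 -4.44089210e-16
  9.14290893e-01 -2.12560109e-01]
0 (0.52, -0.14, 0.06) [-4.80673423e-01  4.88399198e-01  1.62666194e+00 -4.44089210e-16
  1.02653152e+00 -1.60673423e-01]
0 (0.559, 0.1885, 0.16) [ 1.26791775e-01  4.84178652e-01  1.34708024e+00 -4.44089210e-16
  1.31033376e+00  4.46791775e-01]
1 (0.49, -0.03, 0.32) [-3.00325379e-01  1.79185577e-01  1.35261344e+00 -4.44089210e-16
  1.60979363e+00 -1.55112171e+00]
1 (0.414, -0.109, 0.06) [-5.32560109e-01  2.79166673e-01  1.94813509e+00 -4.44089210e-16
  9.14290893e-01 -1.78335644e+00]
1 (0.52, -0.14, 0.06) [-4.80673423e-01  4.88399198e-01  1.62666194e+00 -4.44089210e-16
  1.02653152e+00 -1.73146975e+00]
1 (0.559, 0.1885, 0.16) [ 1.26791775e-01  4.84178652e-01  1.34708024e+00 -4.44089210e-16
  1.31033376e+00 -1.12400455e+00]
2 (0.49, -0.03, 0.32) None
2 (0.414, -0.109, 0.06) None
2 (0.52, -0.14, 0.06) None
2 (0.559, 0.1885, 0.16) [ 1.26791775e-01  4.84178652e-01  1.34708024e+00 -4.44089210e-16
  1.31033376e+00 -2.69480088e+00]
3 (0.49, -0.03, 0.32) [-3.00325379e-01  1.79185577e-01  1.35261344e+00 -4.44089210e-16
  1.60979363e+00  1.59047095e+00]
3 (0.414, -0.109, 0.06) [-5.32560109e-01  2.79166673e-01  1.94813509e+00 -4.44089210e-16
  9.14290893e-01  1.35823622e+00]
3 (0.52, -0.14, 0.06) [-4.80673423e-01  4.88399198e-01  1.62666194e+00 -4.44089210e-16
  1.02653152e+00  1.41012290e+00]
3 (0.559, 0.1885, 0.16) [ 1.26791775e-01  4.84178652e-01  1.34708024e+00 -4.44089210e-16
  1.31033376e+00  2.01758810e+00]
```

```bash
python3 - <<'E'
from h import *
env.movel([.205,.483,.36],velocity=.3)
env.close_gripper()
tip=np.array([.514,.032,0]); q=list(ori(YAW))
p=tip-.03*XS+.0*YS; p[2]=.32
env.reach(list(p),q); st()
snap('wrist','w1'); snap('top','top1')
for p3 in [(.514,.032,.052),(.436,.044,.04),(.56,.1885,.159)]: print(proj('w1',p3))
E
```

```text
t 3.51 p [0.4855 0.0421 0.3201] F [-0.32 -0.34 -0.12] gap -0.0
[338.01786222 153.28922097]
[284.05475859 160.82343915]
[342.91532057  -0.45398773]
```

View pics/w1.png

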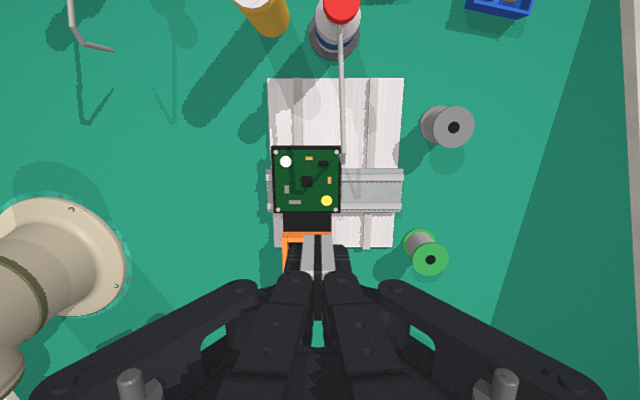

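```bash
python3 - <<'E'
from h import *
crop('w1',260,70,160,115,5,'c3')
E
```

```text
(no output)
```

View pics/c3.png

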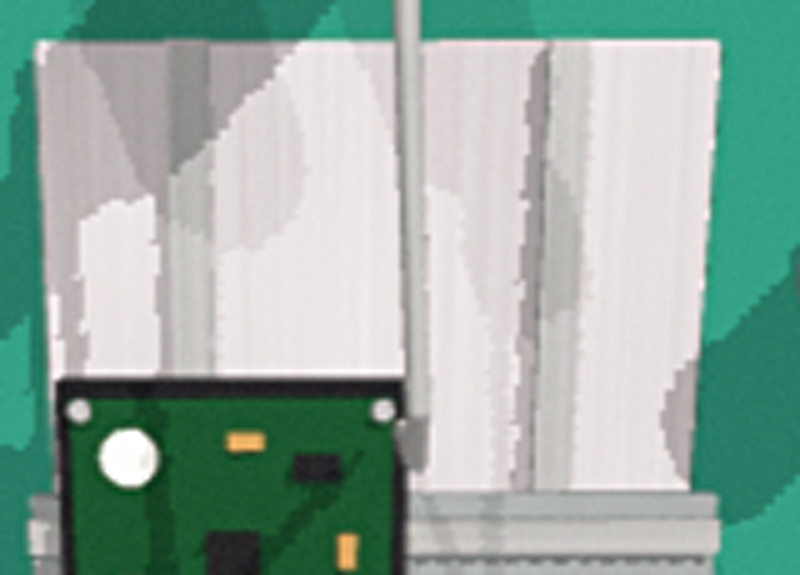

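```bash
python3 - <<'E'
from h import *
crop('w1',325,140,30,30,20,'c4')
W=lambda x,y:(260+x/5,70+y/5)
w=ray('w1',*W(129,457),.04); print('white',w)
print('yel',ray('w1',326.5,200.5,.04))
t=ray('w1',*W(407,428),.052); print('tip',t)
# spout centreline at z .122
a=ray('w1',*W(408,20),.122); b=ray('w1',*W(416,400),.122); d=b-a; print(a,b,np.arctan2(-d[0]*-1,-d[1]), d)
for c in [(.5563,.1884),(.559,.1885)]:
    u=d/np.linalg.norm(d); print('tip from cap',np.array(c)+.165*u[:2])
print('bend',ray('w1',*W(416,460),.119))
E
```

```text
white [0.4381322  0.04239988 0.04      ]
yel [ 0.47635599 -0.03335135  0.04      ]
tip [0.51757963 0.02735845 0.052     ]
[0.54301467 0.12763337 0.122     ] [0.520095   0.04604312 0.122     ] -0.27385412111056967 [-0.02291967 -0.08159025  0.        ]
tip from cap [0.51167675 0.02954861]
tip from cap [0.51437675 0.02964861]
bend [0.51596109 0.03160936 0.119     ]
```

View pics/c4.png

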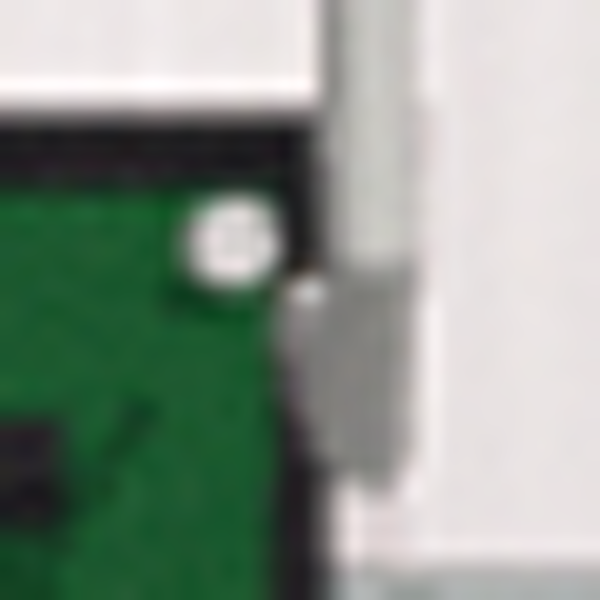

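```bash
python3 - <<'E'
from h import *
q=list(ori(YAW)); w=np.array([.4180,-.1094,0.10])
env.reach(list(w+[0,0,.05]),q); 
snap('wrist','w2')
print(env.movel(list(w-[0,0,.056]),velocity=.1,guard=6)); st()
snap('wrist','w3'); snap('top','top3')
c=cv2.imread('pics/w3.png'); cv2.imwrite('pics/w23.png',np.vstack([cv2.imread('pics/w2.png')[:290],c[:290]]))
E
```

```text
False
t 5.81 p [ 0.4183 -0.1096  0.0445] F [-0.17 -0.34 -0.29] gap -0.0
```

View pics/w23.png

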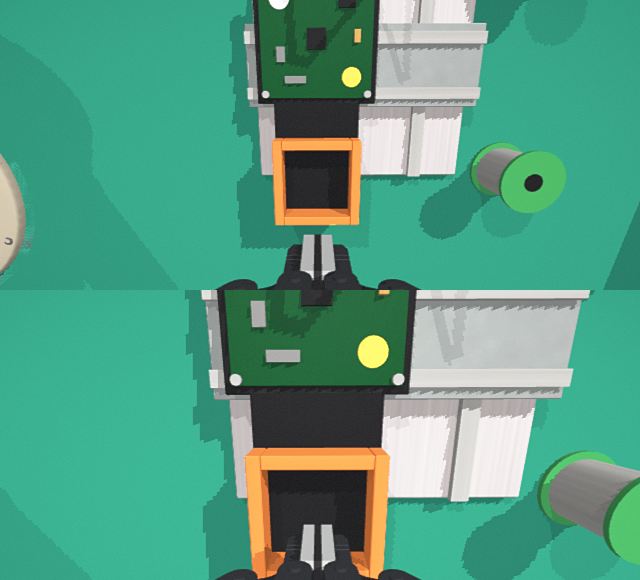

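```bash
python3 - <<'E'
from h import *
p=np.array(monitor.sense()['position']); p[2]=.0445
print(env.movel(list(p+.085*XS),velocity=.04,guard=15)); st()
snap('wrist','w4'); snap('top','top4')
cv2.imwrite('pics/v4.png',np.vstack([cv2.imread('pics/w4.png')[:290],cv2.resize(cv2.imread('pics/top4.png')[150:300,260:450],(640,505))[:300]]))
E
```

```text
False
t 8.19 p [ 0.4989 -0.1362  0.0445] F [ 0.55 -0.07  0.29] gap 0.0
```

View pics/v4.png

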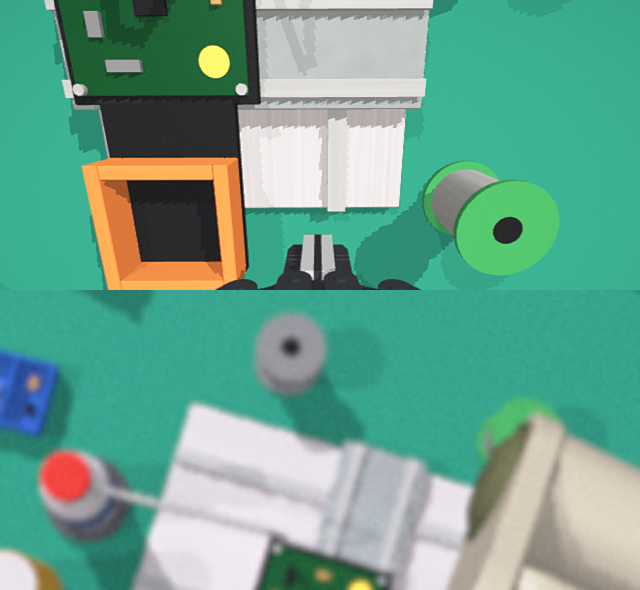

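```bash
python3 - <<'E'
from h import *
s=st(); print(s['joints'])
for f,p in [('w3',(.4183,-.1096,.0445)),('w4',(.4989,-.1362,.0445)),('w2',(.418,-.1094,.15)),('w3',(.418,-.1094,.036)),('w2',(.418,-.1094,.036)),('w2',(.4195,-.1094,.06)),('w3',(.418,-.1094,.06))]: print(f,p,proj(f,p))
for f in ['w2','w3','w4']:
  d=np.load(f'pics/{f}.npz');V=d['view'];print(f,-V[:3,:3].T@V[:3,3])
print('w2 yellow',ray('w2',351.5,77,.04),'w3 yellow',ray('w3',373,61,.04),'w4 yellow',ray('w4',214.5,61.5,.04))
E
```

```text
t 8.29 p [ 0.4989 -0.1362  0.0445] F [0.24 0.69 0.04] gap 0.0
[-4.93391706e-01  4.71049929e-01  1.70484334e+00  4.57643830e-07
  9.65765689e-01 -1.73398221e-01]
w3 (0.4183, -0.1096, 0.0445) [316.14884116 224.14392563]
w4 (0.4989, -0.1362, 0.0445) [316.19765278 223.97264023]
w2 (0.418, -0.1094, 0.15) [314.76444557 224.10816228]
w3 (0.418, -0.1094, 0.036) [315.6144672  218.89081157]
w2 (0.418, -0.1094, 0.036) [315.34471597 178.93155834]
w2 (0.4195, -0.1094, 0.06) [316.88647282 184.9604376 ]
w3 (0.418, -0.1094, 0.06) [315.47513091 234.52971457]
w2 [ 0.44146974 -0.04158296  0.32782726]
w3 [ 0.44104874 -0.04194718  0.2213136 ]
w4 [ 0.52176312 -0.06871725  0.22138544]
w2 yellow [ 0.47597374 -0.03304281  0.04      ] w3 yellow [ 0.47575887 -0.03244122  0.04      ] w4 yellow [ 0.47617789 -0.03287371  0.04      ]
```

View pics/w4.png

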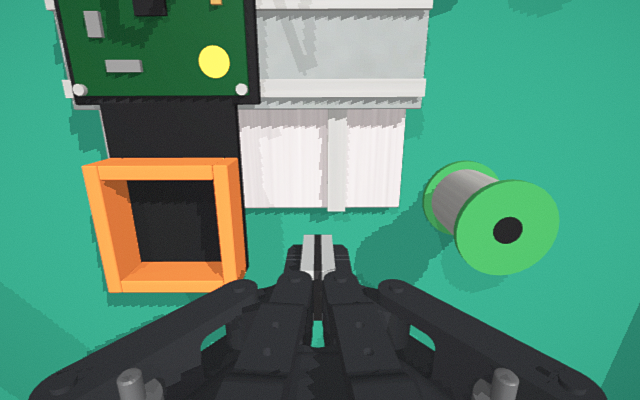

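View pics/w3.png

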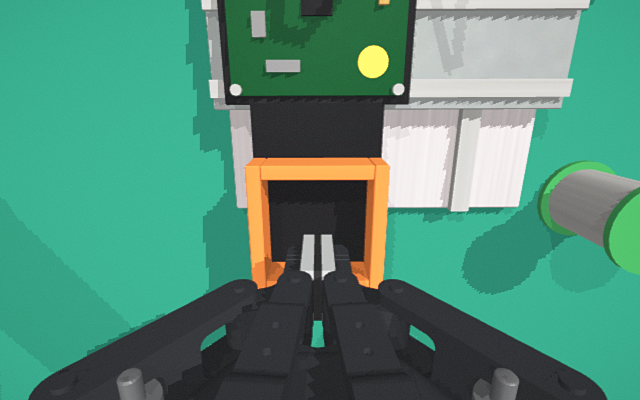

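```bash
python3 - <<'E'
from h import *
print(env.hold_point_z)
s=st(); p=np.array(s['position']); R=Rn.from_quat(s['ee_rot']).as_matrix()
d=np.load('pics/w4.npz');V=d['view'];c=-V[:3,:3].T@V[:3,3]
r=V[:3,:3].T@np.linalg.solve(d['mtx'],[318,235,1])
for y in [.011,0,-.011]:
  ct=R.T@(c-p); rt=R.T@r; k=(y-ct[1])/rt[1]; print(y,ct+k*rt)
snap('scene','s4'); crop('s4',180,150,200,150,4,'c5')
print(proj('s4',p))
E
```

```text
0.0187
t 8.29 p [ 0.4989 -0.1362  0.0445] F [0.24 0.69 0.04] gap 0.0
0.011 [-0.04091269  0.011       0.00095218]
0 [-0.01610275  0.          0.00103995]
-0.011 [ 0.00870718 -0.011       0.00112772]
[239.5209173 250.9160501]
```

View pics/c5.png

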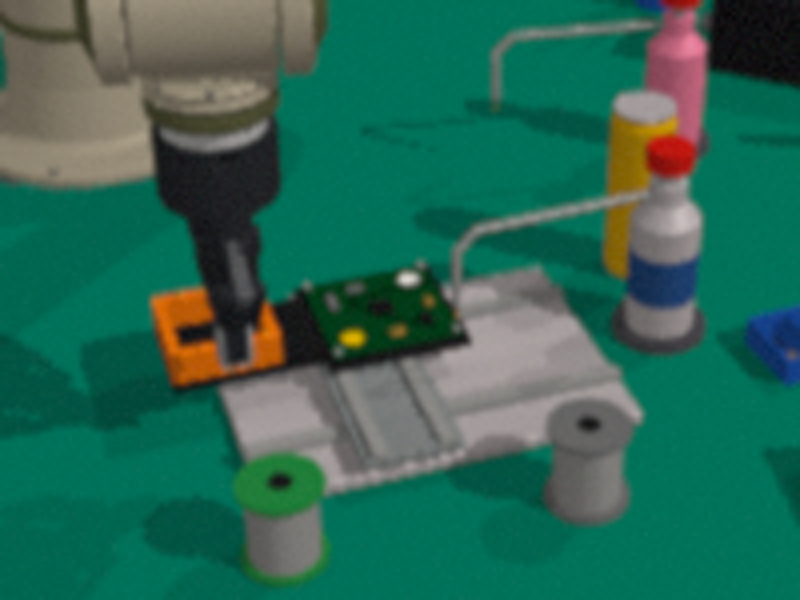

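```bash
python3 - <<'E'
from h import *
p=np.array(monitor.sense()['position'])-.045*YS
env.movel(list(p),velocity=.15)
p[2]=.008; print(env.movel(list(p),velocity=.1,guard=4)); st()
p[2]=-.021; print(env.movel(list(p),velocity=.02,guard=4)); st()
p[2]=.045;env.movel(list(p),velocity=.15); st()
E
```

```text
False
t 9.31 p [ 0.485  -0.1787  0.0082] F [-0.01 -0.05  0.22] gap -0.0
False
t 10.91 p [ 0.4848 -0.179  -0.0209] F [-0.88 -0.05 -0.29] gap 0.0
t 11.5 p [ 0.4844 -0.1788  0.0444] F [-0.32  0.06 -0.35] gap -0.0
```

```bash
python3 - <<'E'
from h import *
p=np.array(monitor.sense()['position'])
p[2]=-.018;env.movel(list(p),velocity=.15)
snap('scene','s5'); crop('s5',180,150,200,150,4,'c6'); print(proj('s5',p),proj('s5',np.r_[p[:2],0]),proj('s5',np.r_[p[:2],.02]))
snap('wrist','w5')
E
```

```text
[224.66205852 272.75399115] [224.03172581 267.56474563] [223.31858017 261.69373842]
```

View pics/c6.png

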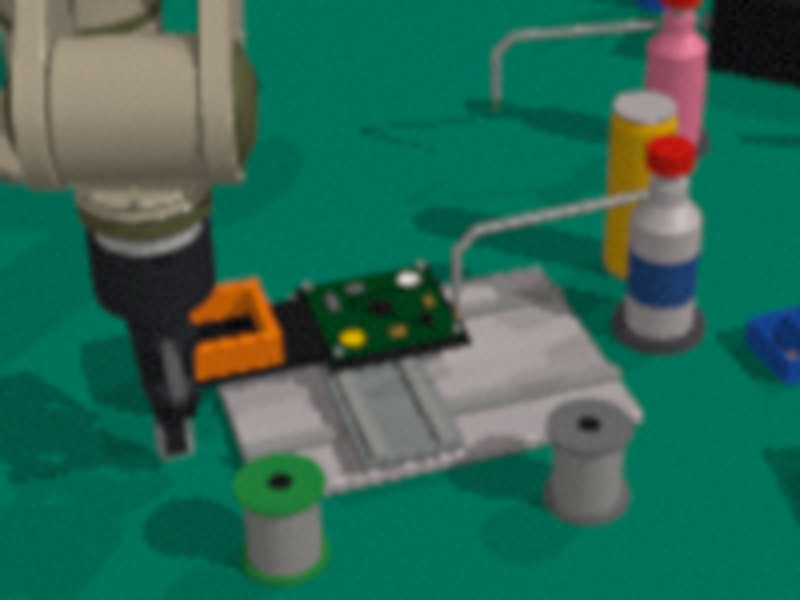

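View pics/w5.png

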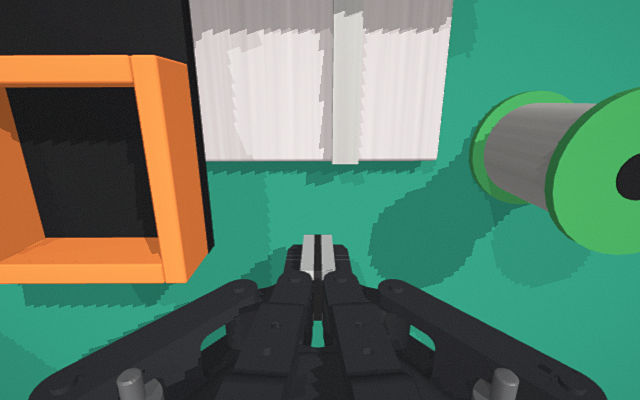

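```bash
python3 - <<'E'
from h import *
p=np.array(monitor.sense()['position'])
p[2]=-.046; print(env.movel(list(p),velocity=.015,guard=4)); st()
p[2]=.045;env.movel(list(p),velocity=.15); st()
E
```

```text
True
t 13.28 p [ 0.4847 -0.1789 -0.0344] F [-1.9   1.08  6.51] gap 0.0
t 13.97 p [ 0.4845 -0.1788  0.0442] F [-0.69 -0.27 -0.  ] gap -0.0
```

```bash
python3 - <<'E'
from h import *
w=np.array([.4185,-.1094,.045])
env.movel(list(w),velocity=.2)
w[2]=.011; print(env.movel(list(w),velocity=.06,guard=4)); st()
print(env.movel(list(w+.086*XS),velocity=.045,guard=12)); st()
snap('wrist','w6')
E
```

```text
False
t 15.32 p [ 0.4186 -0.1095  0.0111] F [0.42 0.49 0.14] gap 0.0
False
t 17.38 p [ 0.5001 -0.1365  0.011 ] F [-0.66  1.95 -0.41] gap 0.0
```

View pics/w6.png

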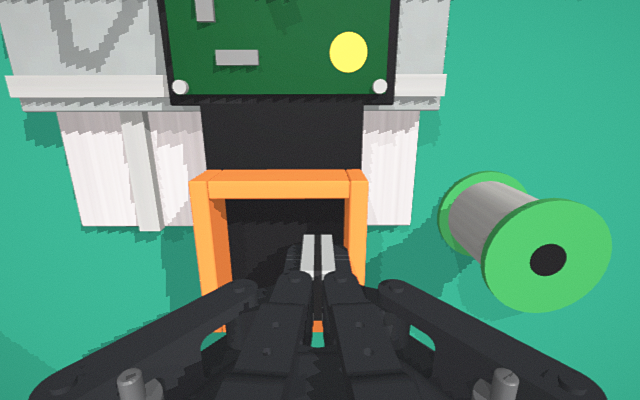

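```bash
python3 - <<'E'
from h import *
y=ray('w6',348.5,52,.04); tip=np.array([.515,.030,0]); w=y-.06*XS+.06*YS
print(y,w, 'moved',(y-[.476,-.033,.04])@XS,(y-[.476,-.033,.04])@YS,'need',(tip-w)@XS,(tip-w)@YS)
E
```

```text
[ 0.54210524 -0.05441423  0.04      ] [0.50402511 0.02141388 0.04      ] moved 0.06948563572958912 0.00046734777735763785 need 0.00771685225681069 0.011602579425864746
```

```bash
python3 - <<'E'
from h import *
p=np.array([.5001,-.1365,.011])
p=p+.0078*XS; env.movel(list(p),velocity=.03,guard=12)
p=p-.016*XS; env.movel(list(p),velocity=.1)
p=p+.026*YS; print(env.movel(list(p),velocity=.04,guard=12)); st()
snap('wrist','w7')
E
```

```text
False
t 18.94 p [ 0.5005 -0.1091  0.011 ] F [-0.56  0.89 -0.35] gap 0.0
```

View pics/w7.png

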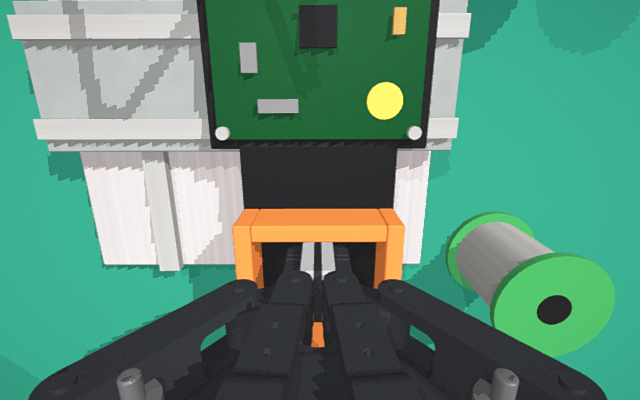

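```bash
python3 - <<'E'
from h import *
y=ray('w7',385,100.5,.04); tip=np.array([.515,.030,0]); w=y-.06*XS+.06*YS
print(y,w,'need',(tip-w)@XS,(tip-w)@YS)
E
```

```text
[ 0.55225855 -0.0513747   0.04      ] [0.51417842 0.02445342 0.04      ] need -0.0009648947048847667 0.005523453453289891
```

```bash
python3 - <<'E'
from h import *
p=np.array(monitor.sense()['position']);p[2]=.011
p=p+.0055*YS; print(env.movel(list(p),velocity=.03,guard=12))
p=p-.01*YS; env.movel(list(p),velocity=.1)
p[2]=.13; env.movel(list(p),velocity=.25); st()
snap('wrist','w8')
tip=np.array([.515,.030,.052])
# camera on -y-ish side far back: TCP well behind tip
p=tip-.03*XS-.14*YS; p[2]=.20; env.movel(list(p),velocity=.25); snap('wrist','w9')
for f in ['w8','w9']: print(proj(f,tip))
a=[]
for f in ['w8','w9']:
    u,v=proj(f,tip).astype(int); u0=max(0,u-50);v0=max(0,v-40); print(f,u0,v0)
    crop(f,u0,v0,100,90,6,f+'c'); print(cv2.imread(f'pics/{f}c.png').shape)
st()
E
```

```text
False
t 20.2 p [ 0.4987 -0.1131  0.1294] F [-0.71  0.07 -0.5 ] gap 0.0
[274.92681081  -2.44158326]
[349.37942934  22.30205759]
w8 224 0
(540, 600, 3)
w9 299 0
(540, 600, 3)
t 20.82 p [ 0.4425 -0.0935  0.1983] F [-0.63 -0.37 -0.41] gap 0.0
```

View pics/w8c.png

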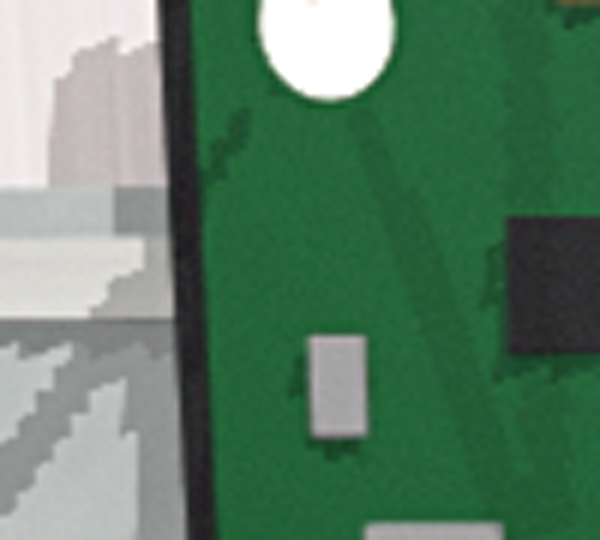

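View pics/w9c.png

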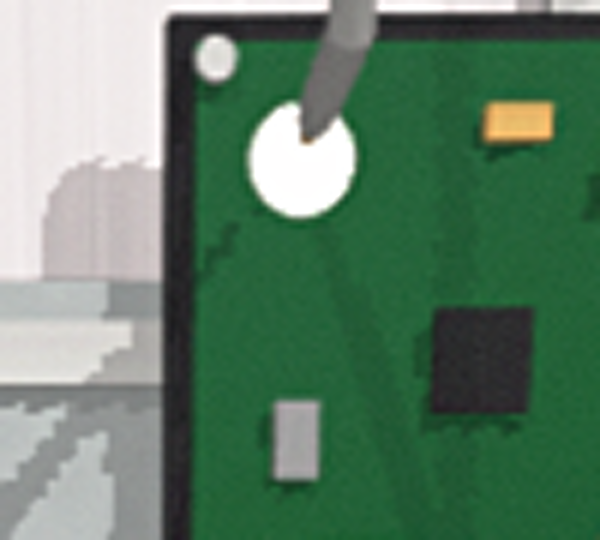

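```bash
python3 - <<'E'
from h import *
t=ray('w9',299+308/6,140/6,.052); w=ray('w9',299+302/6,159/6,.04); print(t,w,'need',(t-w)@XS,(t-w)@YS)
E
```

```text
[0.51558833 0.02890588 0.052     ] [0.51574667 0.02863463 0.04      ] need -0.0002356329666154411 0.00020767333989880253
```

```bash
python3 - <<'E'
from h import *
c=np.array([.559,.188,.20]); env.movel(list(c),velocity=.25)
c[2]=.132; env.movel(list(c),velocity=.2,guard=4); st()
c[2]=.1165; print(env.movel(list(c),velocity=.03,guard=25)); st()
env.hold(.4); st(); snap('scene','s10'); crop('s10',300,150,100,100,5,'c10')
c[2]=.16; env.movel(list(c),velocity=.1); env.hold(.3); st(); snap('scene','s11'); crop('s11',300,150,100,100,5,'c11')
cv2.imwrite('pics/c1011.png',np.hstack([cv2.imread('pics/c10.png'),cv2.imread('pics/c11.png')])[:, 0:1000:1][::1])
cv2.imwrite('pics/c1011.png',cv2.resize(cv2.imread('pics/c1011.png'),(800,400)))
E
```

```text
t 22.39 p [0.5588 0.1873 0.1881] F [-0.5   0.39 -0.4 ] gap -0.0
False
t 25.02 p [0.5593 0.188  0.1175] F [-2.59 -0.32  7.32] gap -0.0
t 25.42 p [0.5593 0.188  0.1175] F [-2.86 -0.38  8.22] gap -0.0
t 26.35 p [0.5589 0.188  0.1595] F [-0.08 -0.36  0.07] gap 0.0
```

View pics/c1011.png

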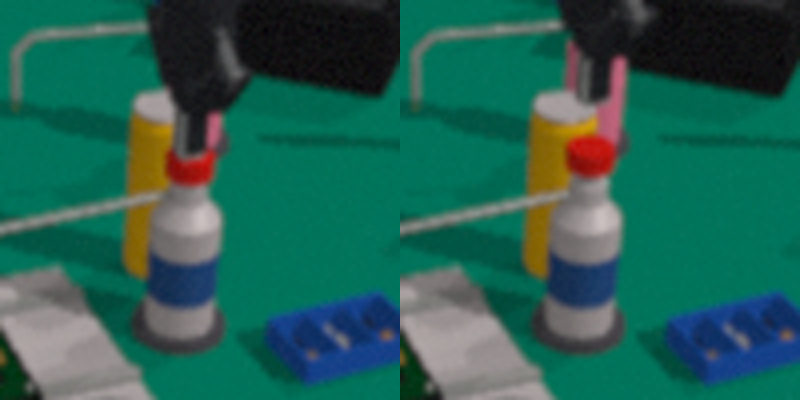

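```bash
python3 - <<'E'
from h import *
tip=np.array([.5156,.0288,0]); w=tip+.03*XS-.15*YS; print(w)
p=w.copy(); p[2]=.16; env.movel(list(p),velocity=.25)
snap('wrist','w12')
p[2]=.045; env.movel(list(p),velocity=.25,guard=None)
p[2]=.011; print(env.movel(list(p),velocity=.06,guard=4)); st()
p=p-.073*XS; print(env.movel(list(p),velocity=.045,guard=12)); st()
snap('wrist','w13')
E
```

```text
[ 0.49689208 -0.12302231  0.        ]
False
t 29.19 p [ 0.497  -0.1231  0.0111] F [ 0.25  0.31 -0.31] gap 0.0
False
t 30.97 p [ 0.4276 -0.1     0.011 ] F [ 1.67 -1.3   0.32] gap 0.0
```

View pics/w13.png

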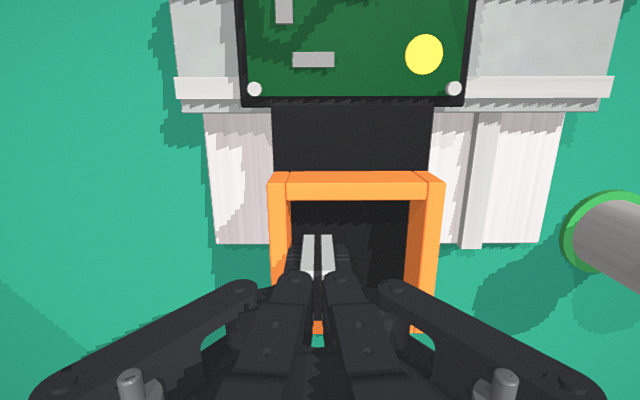

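```bash
python3 - <<'E'
from h import *
tip=np.array([.5156,.0288,0])
y=ray('w13',424,54,.04); n=tip-y; print(y,'need',n@XS,n@YS)
p=np.array(monitor.sense()['position']);p[2]=.011
dx=n@XS
if -.012<dx<0:
    p=p+dx*XS; env.movel(list(p),velocity=.03,guard=12)
p=p+.016*XS; env.movel(list(p),velocity=.1)
p=p+.074*YS; print(env.movel(list(p),velocity=.045,guard=12)); st()
snap('wrist','w14')
E
```

```text
[ 0.50031566 -0.02888391  0.04      ] need -0.0036369932435105588 0.05956355342286753
False
t 33.38 p [ 0.4628 -0.0337  0.011 ] F [ 0.56  0.24 -0.29] gap 0.0
```

View pics/w14.png

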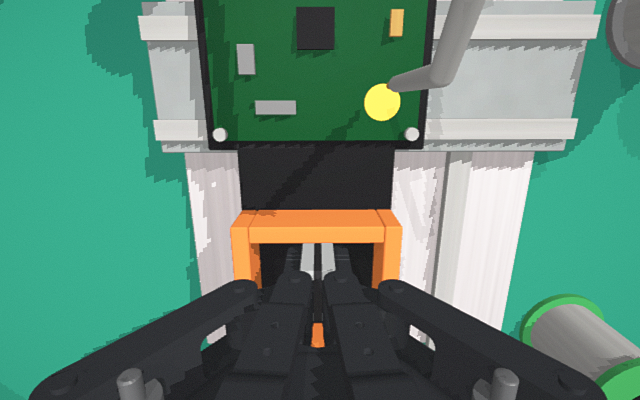

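```bash
python3 - <<'E'
from h import *
crop('w14',340,50,90,80,7,'c14')
E
```

```text
(no output)
```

View pics/c14.png

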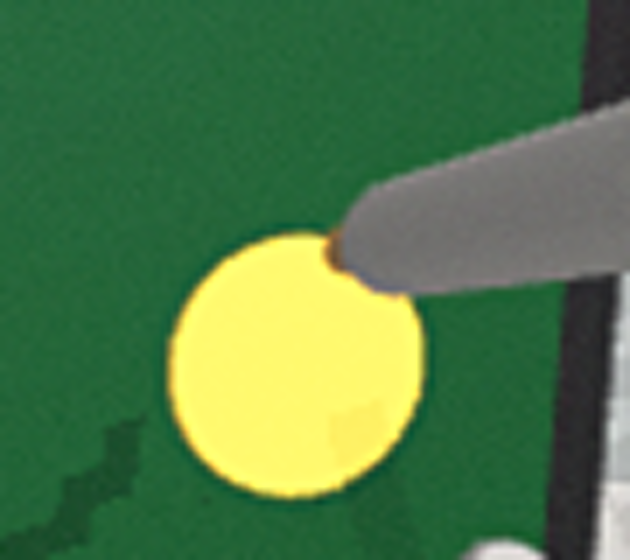

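```bash
python3 - <<'E'
from h import *
y=ray('w14',340+296/7,50+365/7,.04); t=ray('w14',340+362/7,50+243/7,.052); 
print(y,t); n=t-y; print(n@XS,n@YS); n2=np.array([.5156,.0288,.04])-y; print(n2@XS,n2@YS)
E
```

```text
[0.51318431 0.02374714 0.04      ] [0.51631991 0.02993836 0.052     ]
0.001028876490448582 0.0068632792246655795
0.0007036008642058881 0.005556248639303394
```

Push 6 mm more in y, back off, then check.

```bash
python3 - <<'E'
from h import *
p=np.array(monitor.sense()['position']);p[2]=.011
p=p+.006*YS; print(env.movel(list(p),velocity=.03,guard=12))
p=p-.012*YS; env.movel(list(p),velocity=.1)
snap('wrist','w15')
p[2]=.14; env.movel(list(p),velocity=.2)
tip=np.array([.5156,.0288,.052])
p=tip-.03*XS-.14*YS; p[2]=.20; env.movel(list(p),velocity=.25); snap('wrist','w16'); st()
crop('w15',340,20,90,80,7,'c15'); crop('w16',299,0,100,90,6,'c16')
a=cv2.imread('pics/c15.png')[:540]; b=cv2.imread('pics/c16.png'); cv2.imwrite('pics/c1516.png',np.hstack([a[:,:400],b[:,100:500]]))
E
```

```text
False
t 35.42 p [ 0.4425 -0.0938  0.1983] F [-0.02 -1.44  0.52] gap -0.0
```

View pics/c1516.png

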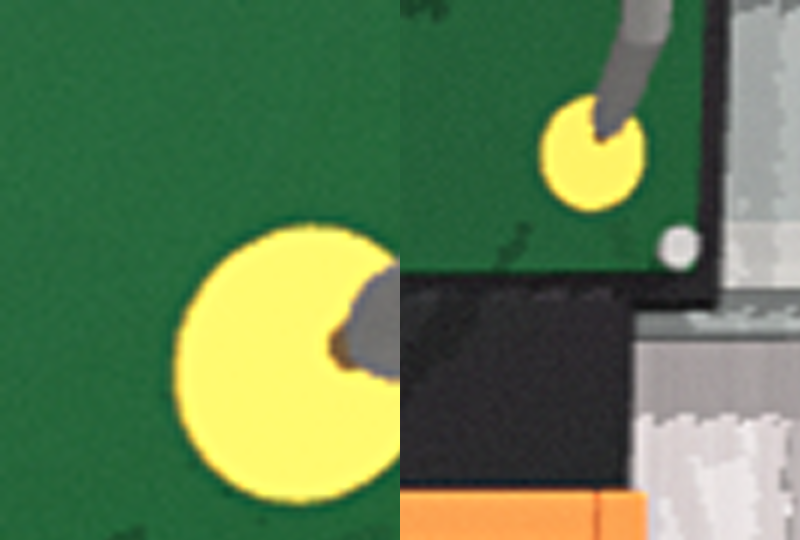

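```bash
python3 - <<'E'
from h import *
t=ray('w16',299+305/6,139/6,.052); y=ray('w16',299+292.5/6,153.5/6,.04); n=t-y; print(t,y,n@XS,n@YS)
if np.hypot(n@XS,n@YS)<.004:
    c=np.array([.559,.188,.20]); env.movel(list(c),velocity=.25)
    c[2]=.135; env.movel(list(c),velocity=.15); st()
    c[2]=.1155; print(env.movel(list(c),velocity=.03,guard=25)); st()
    env.hold(.4); st(); snap('scene','s17')
    c[2]=.20; env.movel(list(c),velocity=.1); env.hold(.3); st(); 
    p=np.array([.4425,-.0938,.2]); env.movel(list(p),velocity=.25); snap('wrist','w18'); snap('scene','s18')
    crop('w18',299,0,100,90,6,'c18'); crop('s18',200,150,200,135,4,'cs18')
E
```

```text
[0.51602035 0.02859887 0.052     ] [0.51540928 0.02929833 0.04      ] 0.0008000807363604778 -0.0004717289607568075
t 37.38 p [0.5594 0.1878 0.136 ] F [-0.28  0.06  1.83] gap 0.0
False
t 38.18 p [0.5593 0.188  0.1166] F [-2.49 -0.29 10.69] gap -0.0
t 38.58 p [0.5593 0.1881 0.1166] F [-2.6  -0.76  9.63] gap 0.0
t 39.92 p [0.5589 0.188  0.1997] F [-0.56 -0.8   0.39] gap -0.0
```

```bash
python3 - <<'E'
from h import *
a=cv2.imread('pics/c18.png');b=cv2.imread('pics/cs18.png'); cv2.imwrite('pics/f.png',np.hstack([cv2.resize(a[:,100:500],(296,400)),cv2.resize(b,(500,400))]))
E
```

```text
(no output)
```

View pics/f.png

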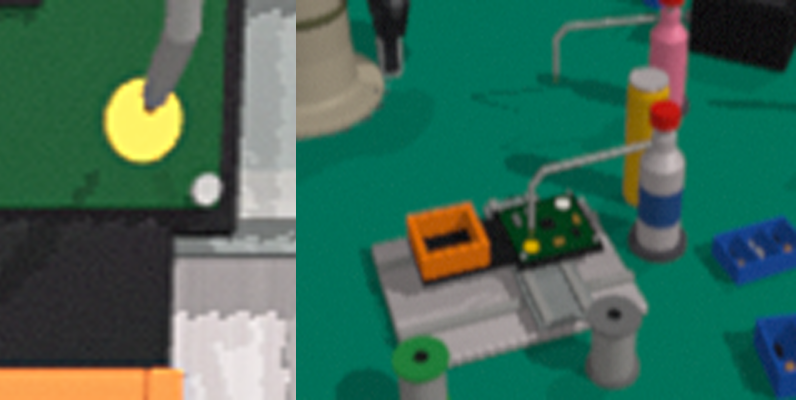

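```bash
python3 - <<'E'
from h import *
st(); job.hand_in()
E
```

```text
t 41.39 p [ 0.4427 -0.0931  0.2   ] F [0.22 0.02 0.33] gap 0.0
the job is handed in; nothing more can be done
```

I slid the carrier until the white disc was under the spout tip, pressed the cap and let it spring back. Then I did the same with the yellow disc and left the carrier there. The job was handed in at 41.4 s of the 70 s allowed; it reported no verdict.

**Last checks:**
- **Alignment:** the wrist camera put the white disc about 0.3 mm from the tip and the yellow disc about 0.9 mm, both measured before pressing. A picture after the second press showed the yellow disc still under the tip.
- **Presses:** the force reached about 8.2 N on the first press and 9.6–10.7 N on the second. The spring gives 8.4 N at the bottom, so the second press was fully down. The first was about 7–8 mm down, so past the 5 mm limit but perhaps not quite at the bottom.
- **Afterwards:** the cap looked up after each press. The spools, can and tray looked unmoved and the arm was clear; I judged this by eye and did not measure their positions again.

**What disagreed or failed:**
- **Finger length:** the shut fingertips ended about 34 mm above the TCP position the robot reports, found by touching the bench. Because of this, my first push passed above the well without touching anything. I corrected for it from then on.
- **Early stop:** one guarded descent towards the cap stopped early in free air. It did no harm.

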